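# Unlock the blue door-lock sample

## Task

Two door-lock samples lie screwed to the fitter's bench. On the blue one, slide the orange-knobbed catch fully back out of the bolt's way, then draw the black-knobbed bolt fully back out of the frame, and let go. Do not touch the grey sample.

Things in the scene. Friction and masses are not known exactly. Their poses are not given: they have to be found in the camera images.
- blue_sample: Fixed flat on the table: blue leaf (x ±100, y -120 to 26 mm) and pale wood frame (y 30 to 110), top at z 30. Origin on the table at x=y=0 of these; z up. A steel bolt with black knob runs along y at x=35; a catch with orange knob runs along x at y=-22, its tongue (16 wide, top at z 60) lying over the bolt behind the black knob, stopping it. Guides reach z 68 at most.
- blue_catch_knob (a point): Top centre of the orange knob on the blue sample: upright cylinder, 20 mm in diameter, top 110 mm above the table, upper 40 mm free to grip. Axes as blue_sample. In the sample's frame: shut at x -35 to -41, y -22 mm; slides along -x to a stop at x -75 and stays where left (friction 2.5 N).
- blue_bolt_knob (a point): Top centre of the black knob on the blue sample: upright cylinder, 20 mm in diameter, top 110 mm above the table, upper 40 mm free to grip. Axes as blue_sample. In the sample's frame: shut at x 35, y 0 to -4 mm; slides along -y to a stop at y -50 and stays where left (friction 2.5 N). Jams after a few mm while the catch is shut.
- grey_sample: the other sample, the same in every size and fitting but with a grey leaf; fixed to the table, not to be touched. Origin and axes as for blue_sample.

How it is judged:
By the outcome, as a careful person would: the job done as asked, in the order asked, and still so for the second after the job is handed in, with the robot touching nothing.
It also fails if it takes over 38 s, if anything falls off the work surface, if the arm or the gripper's body presses on something with over 40 N, if the wrist force passes 120 N, or if a joint passes its speed limit or range.

## Robot

A 7-joint arm with a two-finger parallel gripper is mounted at the origin on the work surface. World frame = base frame: x ahead of the robot, y to its left, z up, the work surface at z = 0. Lengths are in m, angles in rad, forces in N, time in s.
With the tool pointing down it reaches from about 0.4 to 0.85 m from the base axis. Payload 6.9 kg.
Tool frame: the origin (TCP) lies midway between the tips of the shut fingers; the grasp point (between the pads) lies behind it (ctrl.pinch_z is the z of the grasp point in the tool frame, in m); z points along the fingers, y is the direction in which the jaws open and shut (so a half turn about z gives the same grasp; the last joint's range is limited). The gripper opens to 85 mm and grips with 20 to 120 N. Pads are 22 mm wide; open, the fingers measure 114 mm over their backs; the gripper's body (76 mm by 85 mm) begins 54 mm behind the grasp point. The pads swing forward as they close: fully open they stand 13 mm farther back than shut.
Start: joints at [-1.081, 0.507, -0.238, 1.5, 0.126, 1.149, -0.155], TCP at [0.235, 0.579, 0.231] pointing down, gripper open.
Joint ranges: [-3.08, 3.08], [-0.24, 2.05], [-1.43, 1.35], [0, 2.5], [-1.52, 4.66], [0.17, 1.96], [-2.89, 2.89]. Speed limits (rad/s): [2.39, 2.39, 3.14, 3.14, 3.14, 3.14, 3.14].

## Interface

Orientations are given as a unit quaternion [w, x, y, z].
In Python, from station import ctrl, get_state, vision, ticket, models gives the robot as it stands. Calls block until the motion is done:
- ctrl.movep(position, orientation): joint-space move of the TCP to a pose.
- ctrl.movel(position, frame=None, max_speed=0.15): straight line of the TCP; frame=None keeps the orientation; max_speed is the mean speed in m/s.
- ctrl.set_joints(angles): joint-space move.
- ctrl.ungrasp() and ctrl.close_gripper(force=None): open the fingers fully, or close them until they stop; force is the grip in N (None keeps the last).
- ctrl.pause(seconds).
- ctrl.ik(position, orientation): joint angles nearest the present ones, or None.
- get_state(): the state.
- vision.grab_frame(name): name is "side" or "top"; returns (picture, depth): 384x512x3 uint8, blue, green, red; 384x512 float32, m along the optical axis (not along the pixel's ray), 0 where there is no reading.
- vision.camera_info(name): a dict with "mtx" (3x3 intrinsics, pixels), "R" (3x3) and "t" (3): a world point X has camera coordinates R X + t. Camera axes: x right, y down, z forward; pixel columns grow to the right and rows downward; lengths in m; the calibration is good to about 2 mm. A picture is of the moment at which its call begins. camera_info takes no time and is no camera call.
A pose or a line that the arm cannot do raises ctrl.Unreachable and nothing moves.
- ticket.close_job(): hands the job in, once; it reports no verdict.
Trained networks look in the newest picture that a camera, given by its name, has taken for a name from the list of things; names that differ only in an ending like _2 or _b are one class to them, and where a whole thing is asked for, a point or a joint stands for the part that bears it (a point fixed in the world has none). Each returns a list of dicts, best first, with "p" (0 to 1); they miss things now and then, are a little off and sometimes report something else, mostly with a low value. They report only what shows in the picture. A call takes as long as a camera call.
- models.recognise(camera, target): "point" ([column, row] in pixels, amid what is visible of it).
- models.masks_of(camera, target): "mask" (384x512 bool, what is visible of it) and "point" ([column, row] in pixels, amid what is visible of it).
The state is a dict: "time": time; "qpos": joint angles; "qd": joint speeds; "tau": joint torques, N m; "tcp_pos": TCP position; "eef_rot": TCP orientation; "contact_force": force on the tool from outside, world axes, zero at the start; "wrist_torque": the same for the moment, N m; "width": finger opening in m.
Only numpy, scipy, OpenCV 4.12 (cv2) and the standard library are available. Lean on these libraries where they do the work, as an engineer would, in place of code of your own. Each camera call takes 0.05 s, during which the arm holds its last target.

## Working session

There is one attempt and no reset: what is moved stays moved. The work goes in short steps, each a Python script; the robot and the scene stay as the last script left them, time stands still between calls to the robot, and variables do not carry over. Pictures are saved under pics/ and viewed, and the job is handed in when it is done.

```bash
mkdir -p pics; python3 - <<'E'
from station import ctrl,get_state,vision,models
import cv2,numpy as np
for n in("top","side"):
    p,d=vision.grab_frame(n); cv2.imwrite(f"pics/{n}0.png",p); np.save(f"{n}0.npy",d)
    for t in("blue_sample","blue_catch_knob","blue_bolt_knob","grey_sample"):
        print(n,t,[(np.round(r["point"]),round(r["p"],2)) for r in models.recognise(n,t)][:3])
    i=vision.camera_info(n); print(np.round(i["R"],3),i["t"],i["mtx"])
s=get_state(); print(s["time"],s["tcp_pos"],s["eef_rot"],s["width"],ctrl.pinch_z)
E
```

```text
top blue_sample [(array([346., 205.]), 0.7), (array([347., 189.]), 0.67)]
top blue_catch_knob [(array([361., 212.]), 0.57)]
top blue_bolt_knob [(array([342., 189.]), 0.7)]
top grey_sample [(array([152., 200.]), 0.95)]
[[-0.024 -1.    -0.004]
 [-0.98   0.024 -0.199]
 [ 0.199 -0.001 -0.98 ]] [-0.00393021  0.53920463  0.88663989] [[403.95067964   0.         253.85972918]
 [  0.         403.95067964 192.08091561]
 [  0.           0.           1.        ]]
side blue_sample [(array([280., 176.]), 0.73)]
side blue_catch_knob [(array([288., 149.]), 0.58)]
side blue_bolt_knob [(array([266., 156.]), 0.54)]
side grey_sample [(array([253., 302.]), 0.9)]
[[-0.997 -0.073  0.019]
 [-0.054  0.514 -0.856]
 [ 0.052 -0.855 -0.516]] [0.54630184 0.11605126 1.09223273] [[480.20368468   0.         255.24389236]
 [  0.         480.20368468 191.94470837]
 [  0.           0.           1.        ]]
0.5 [0.234622   0.57925425 0.23123877] [-5.87178535e-06  1.91224492e-01  9.81546327e-01 -4.52190263e-05] 0.08531840101837482 -0.0187
```

View pics/top0.png

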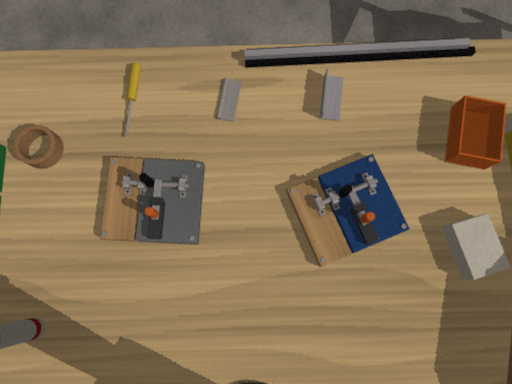

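View pics/side0.png

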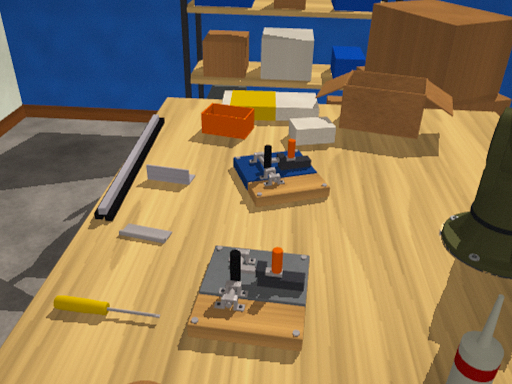

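The top view shows the blue sample at about (350,208), with its orange knob near (369,216) and black knob near (346,190). The grey sample is on the left, around (152,200). I'll fit the pose with depth.

```bash
cat > h.py <<'E'
import cv2,numpy as np
from station import vision
def cloud(n,d):
    i=vision.camera_info(n); K=i["mtx"]; v,u=np.mgrid[:384,:512]
    c=np.stack([(u-K[0,2])/K[0,0]*d,(v-K[1,2])/K[1,1]*d,d],-1)
    return (c-i["t"])@i["R"]   # R^T(c-t)
E
python3 - <<'E'
from h import *
for n in("top","side"):
    p=cv2.imread(f"pics/{n}0.png"); d=np.load(f"{n}0.npy"); W=cloud(n,d)
    hsv=cv2.cvtColor(p,cv2.COLOR_BGR2HSV)
    blue=(hsv[...,0]>100)&(hsv[...,0]<130)&(hsv[...,1]>120)
    near=(d>0)&(W[...,0]>.3)&(W[...,0]<.85)&(W[...,1]<0)&(W[...,1]>-.45)
    m=blue&near&(W[...,2]<.05)&(W[...,2]>.022)
    P=W[m]; print(n,m.sum(),"leaf z",np.median(P[:,2]))
    r=cv2.minAreaRect((P[:,:2]*1000).astype(np.float32)); print("leaf",r)
    slab=near&(W[...,2]<.036)&(W[...,2]>.024)
    nl,l,st,c=cv2.connectedComponentsWithStats(slab.astype(np.uint8))
    k=1+np.argmax(st[1:,4]); P=W[l==k]; r=cv2.minAreaRect((P[:,:2]*1000).astype(np.float32)); print("slab",r,cv2.boxPoints(r).tolist())
    org=near&(hsv[...,0]<15)&(hsv[...,1]>170)&(W[...,2]>.06)
    blk=near&(hsv[...,2]<60)&(W[...,2]>.075)
    for q,mm in(("o",org),("b",blk)):
        P=W[mm]; 
        if len(P): 
            print(q,len(P),P[:,:2].mean(0),P[:,2].max()); T=P[P[:,2]>.104]; print("  top",len(T),T.mean(0),T.min(0),T.max(0))
E
```

```text
top 3427 leaf z 0.029988910662235427
leaf ((513.9951782226562, -274.347412109375), (196.0899658203125, 145.86358642578125), 20.905658721923828)
slab ((498.4035339355469, -236.30384826660156), (200.1465301513672, 230.9631805419922), 21.121849060058594) [[363.43951416015625, -164.6424102783203], [446.66766357421875, -380.0885925292969], [633.3675537109375, -307.96527099609375], [550.139404296875, -92.51910400390625]]
o 96 [ 0.46740365 -0.26271213] 0.11262231013470378
  top 66 [ 0.46806392 -0.2647548   0.10971491] [ 0.45980398 -0.27447978  0.10496807] [ 0.47774755 -0.25606728  0.11262231]
b 97 [ 0.52859848 -0.21943777] 0.11394534285995532
  top 64 [ 0.53004252 -0.22109172  0.10969428] [ 0.52068128 -0.2305716   0.10435305] [ 0.53825245 -0.212429    0.11394534]
side 857 leaf z 0.030363110430916843
leaf ((516.9008178710938, -269.6541748046875), (196.03599548339844, 141.92213439941406), 21.054576873779297)
slab ((501.5222473144531, -235.7442626953125), (200.26673889160156, 236.5414581298828), 21.14923858642578) [[365.4615783691406, -161.5677490234375], [450.8053894042969, -382.17669677734375], [637.5828857421875, -309.9207763671875], [552.2391357421875, -89.31182861328125]]
o 129 [ 0.47171611 -0.2590631 ] 0.11310735436409329
  top 28 [ 0.47111041 -0.26107518  0.10860021] [ 0.46237787 -0.27182703  0.10441213] [ 0.4785952  -0.25472164  0.11310735]
b 87 [ 0.53334991 -0.21447623] 0.11129828985331275
  top 22 [ 0.53321502 -0.21529468  0.10784408] [ 0.52696649 -0.22123853  0.10434915] [ 0.54038166 -0.20700227  0.11129829]
```

```bash
cat >> h.py <<'E'
from station import ctrl,get_state
a=np.deg2rad(21.13); X=np.array([np.cos(a),np.sin(a),0]); Y=np.array([-np.sin(a),np.cos(a),0])
O=np.array([.4975,-.2312,0])
f=a/2+np.pi/2; Q=[0,np.cos(f),np.sin(f),0]
def w(x,y,z): return (O+X*x/1000+Y*y/1000+[0,0,z]).tolist()
def st(t=""):
    s=get_state(); F=np.array(s["contact_force"]); d=np.array(s["tcp_pos"])-O
    print(t,"t%.2f"%s["time"],"loc",np.round([d@X*1e3,d@Y*1e3,d[2]*1e3],1),"F",np.round([F@X,F@Y,F[2]],1),"w%.4f"%s["width"]); return s
E
python3 - <<'E'
from h import *
print(ctrl.ik(w(-38,-22,.2),Q))
ctrl.movep(w(-38,-22,.2),Q); st("hover")
print(ctrl.ik(w(-75,-22,.0755),Q),ctrl.ik(w(35,-52,.0755),Q))
ctrl.movel(w(-38,-22,.0755)); st("down")
p,d=vision.grab_frame("side"); cv2.imwrite("pics/s1.png",p)
p,d=vision.grab_frame("top"); cv2.imwrite("pics/t1.png",p)
cv2.imwrite("pics/s1c.png",cv2.resize(cv2.imread("pics/s1.png")[80:240,180:380],None,fx=3.5,fy=3.5))
E
```

```text
[ 0.18689405  0.42756617  0.41479084  1.77918396 -0.20301577  0.97696183
  2.62226447]
hover t3.58 loc [-37.3 -21.5 200. ] F [0.4 0.3 0.5] w0.0854
[ 0.29268391  0.55392087  0.34405759  1.98554143 -0.29744833  0.65027702
  2.7673661 ] [ 0.20043665  0.66504173  0.34987993  1.73631121 -0.30132422  0.79339356
  2.6342677 ]
down t4.56 loc [-37.7 -22.5  76.2] F [-0.5 -0.4 -0.1] w0.0854
```

View pics/s1c.png

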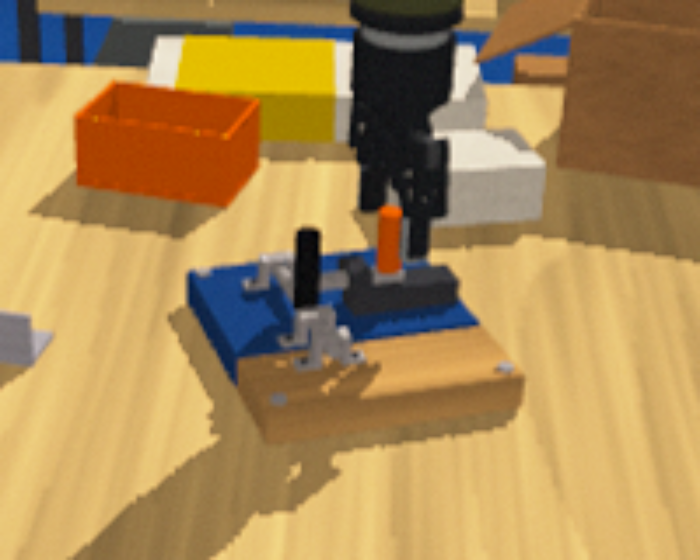

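The side crop shows the near finger tip at about (415,255) and the far one at (375,210), on either side of the orange knob at (390,235). I'll check the top view.

```bash
python3 -c "
import cv2
cv2.imwrite('pics/t1c.png',cv2.resize(cv2.imread('pics/t1.png')[130:290,270:430],None,fx=3.5,fy=3.5))"
```

```text
(no output)
```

View pics/t1c.png

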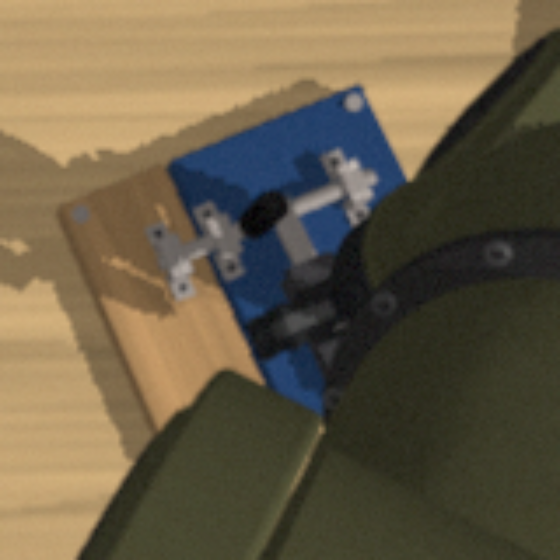

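In the top crop the wood-side finger is at about (280,335) and clears the black knob at (265,212). Closing on the orange knob.

```bash
python3 - <<'E'
from h import *
ctrl.close_gripper(30); s=st("closed")
y0=-22
for x in (-55,-70,-74,-76,-78):
    ctrl.movel(w(x,y0,.0755),max_speed=.06); s=st(x)
    F=np.array(s["contact_force"])
    if F@X>12: break
p,d=vision.grab_frame("side"); cv2.imwrite("pics/s2.png",p)
cv2.imwrite("pics/s2c.png",cv2.resize(p[80:240,180:380],None,fx=3.5,fy=3.5))
E
```

```text
closed t5.27 loc [-37.9 -23.3  75.9] F [-0.4 -4.2  0.1] w0.0190
-55 t5.70 loc [-55.8 -23.2  75.8] F [-2.7 -5.8  2.4] w0.0192
-70 t6.10 loc [-70.7 -23.2  75.8] F [-2.3 -4.9  1.3] w0.0190
-74 t6.35 loc [-74.  -23.2  75.9] F [-0.3 -5.6  0.5] w0.0189
-76 t6.60 loc [-74.3 -23.2  75.9] F [ 3.2 -3.9 -1.2] w0.0191
-78 t6.85 loc [-74.4 -23.2  75.9] F [ 9.2 -5.2 -4.6] w0.0191
```

View pics/s2c.png

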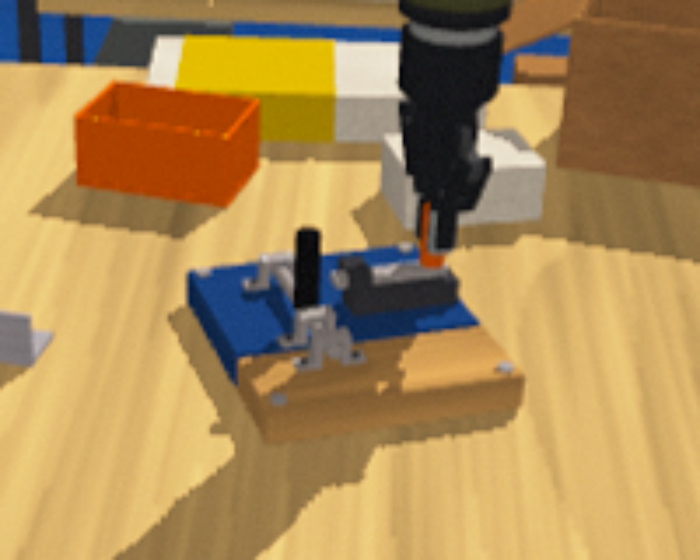

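The catch moved back and met its stop at x≈-74.4, with reaction force rising to 9 N. The tongue has cleared the bolt: the knob is now at crop (432,240). Next I'll release and grip the bolt knob.

```bash
python3 - <<'E'
from h import *
ctrl.movel(w(-76,-22,.0755),max_speed=.06); st("relax")
ctrl.ungrasp(); st("open")
ctrl.movel(w(-76,-22,.165),max_speed=.2)
ctrl.movel(w(35,-3,.165),max_speed=.2); st("hover")
p,d=vision.grab_frame("side"); cv2.imwrite("pics/s3.png",p); np.save("s3.npy",d)
cv2.imwrite("pics/s3c.png",cv2.resize(p[80:240,180:380],None,fx=3.5,fy=3.5))
W=cloud("side",d); hsv=cv2.cvtColor(p,cv2.COLOR_BGR2HSV)
m=(d>0)&(hsv[...,0]<15)&(hsv[...,1]>170)&(W[...,2]>.06)&(W[...,2]<.12)&(np.hypot(W[...,0]-.4975,W[...,1]+.231)<.12)
D=W[m]-O; print(m.sum(), "orange local", (D@X).mean()*1e3,(D@Y).mean()*1e3)
E
```

```text
relax t7.15 loc [-74.3 -23.2  75.9] F [ 2.4 -5.5 -1.2] w0.0190
open t7.81 loc [-76.1 -21.9  75.5] F [ 0.1 -0.1 -0.6] w0.0852
hover t9.12 loc [ 33.2  -3.3 164.2] F [-0.5 -0.6  0.3] w0.0854
123 orange local -70.40512221700504 -16.895349632855243
```

View pics/s3c.png

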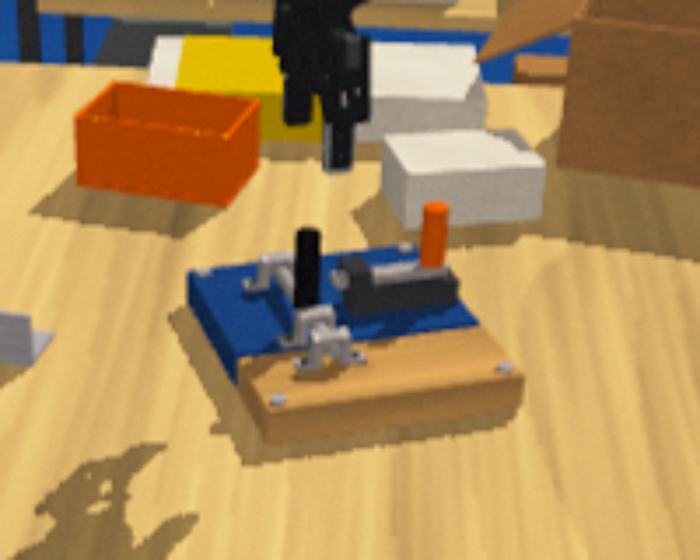

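The orange knob stayed back, at crop (434,235), about 36 mm from where it began. Next is the bolt.

```bash
python3 - <<'E'
from h import *
ctrl.movel(w(35,-3,.0755)); st("down")
ctrl.close_gripper(30); st("closed")
for y in (-25,-45,-49,-51,-53,-55):
    ctrl.movel(w(35,y,.0755),max_speed=.06); s=st(y)
    if np.array(s["contact_force"])@Y>12: break
p,d=vision.grab_frame("side"); cv2.imwrite("pics/s4.png",p)
cv2.imwrite("pics/s4c.png",cv2.resize(p[80:240,180:380],None,fx=3.5,fy=3.5))
E
```

```text
down t9.93 loc [34.9 -3.7 76.3] F [ 0.9 -0.6  0.1] w0.0856
closed t10.53 loc [35.2 -3.2 75.9] F [0.2 0.3 3.4] w0.0191
-25 t11.05 loc [ 35.2 -26.1  75.9] F [ 0.9 -1.9  3.8] w0.0190
-45 t11.53 loc [ 35.1 -45.7  75.9] F [-0.5 -2.6  5.8] w0.0191
-49 t11.78 loc [ 35.1 -49.   75.9] F [-0.7 -0.6  6.6] w0.0192
-51 t12.03 loc [ 35.1 -50.6  75.9] F [-1.   1.2  6.3] w0.0193
-53 t12.28 loc [ 35.1 -51.6  75.9] F [-1.4  3.2  9. ] w0.0194
-55 t12.53 loc [ 35.1 -51.7  75.8] F [-1.4 10.  13.7] w0.0193
```

View pics/s4c.png

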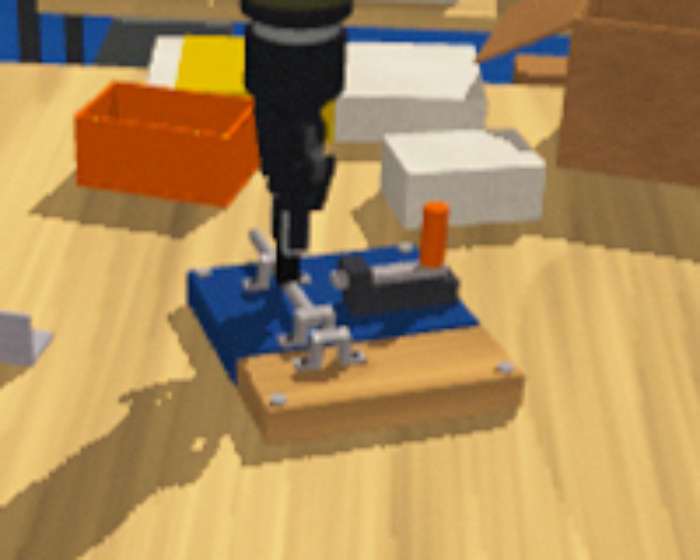

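The bolt has been drawn to its stop (y≈-51.7, reaction 10 N). I'll release it, lift clear and check.

```bash
python3 - <<'E'
from h import *
ctrl.movel(w(35,-53,.0755),max_speed=.06); st("relax")
ctrl.ungrasp(); st("open")
ctrl.movel(w(35,-52,.24),max_speed=.2)
ctrl.pause(.3); st("up")
p,d=vision.grab_frame("side"); cv2.imwrite("pics/s5.png",p)
cv2.imwrite("pics/s5c.png",cv2.resize(p[80:240,180:380],None,fx=3.5,fy=3.5))
W=cloud("side",d); hsv=cv2.cvtColor(p,cv2.COLOR_BGR2HSV)
near=(d>0)&(W[...,2]>.075)&(W[...,2]<.12)&(np.hypot(W[...,0]-.4975,W[...,1]+.231)<.12)
for n,m in(("orange",(hsv[...,0]<15)&(hsv[...,1]>170)),("black",hsv[...,2]<60)):
    D=W[m&near]-O; print(n,len(D),(D@X).mean()*1e3,(D@Y).mean()*1e3)
E
```

```text
relax t12.83 loc [ 35.1 -51.6  75.9] F [-0.8  3.4  9. ] w0.0195
open t13.49 loc [ 35.  -53.   75.5] F [0.5 0.7 0.4] w0.0853
up t14.77 loc [ 34.9 -51.8 239.3] F [ 0.5 -0.7  0.1] w0.0859
orange 97 -71.10668977027596 -16.96931356655052
black 86 39.75173551122908 -44.40231879353679
```

View pics/s5c.png

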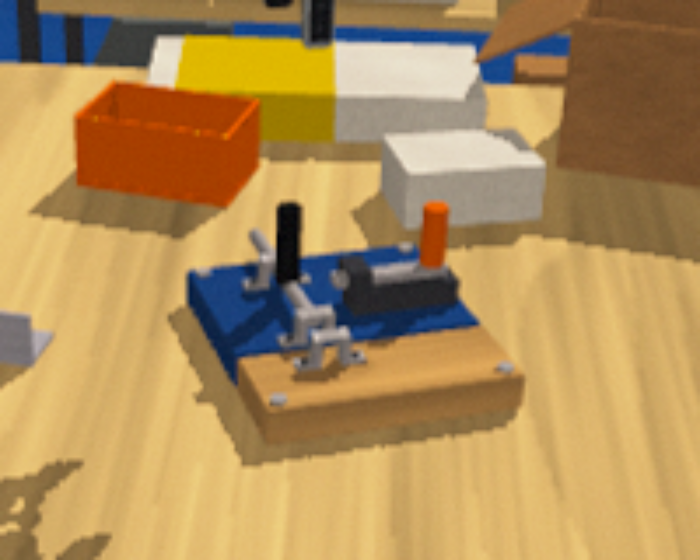

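Both knobs are back: black at crop (289,240), orange at (434,235). The gripper is well clear above them.

```bash
python3 -c "
from station import ticket; print(ticket.close_job())"
```

```text
the job is handed in; nothing more can be done
None
```

On the blue sample I slid the orange catch fully back, then drew the black bolt fully back. I let go of both, lifted clear and handed the job in; the last clock reading before that was about 14.8 s.

- **Catch:** it met its stop at x ≈ -74.4 mm, with the reaction force rising to about 9 N.
- **Bolt:** it met its stop at y ≈ -51.7 mm in my fitted frame, with about 10 N. The nominal stop is -50 mm, so this is within my fit error.
- **After release:** the final side picture shows both knobs still back. Its raw depth readings were orange (-71, -17) and black (40, -44) mm. They sit 4–6 mm off the stops, much like the offset this camera showed before anything was moved.
- **Contact:** wrist force stayed under about 20 N in my readings and was near zero at the end. The arm was never brought down near the grey sample.

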